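# Hover the dosing pipette over the bottle on the scale

### The job

First swing the scale's cover lever all the way up, past upright, so that it leans back clear of the open bottle on the pan. Then take the thick-bodied pipette out of its stand, carry it over whatever stands between and stop with its tip hovering upright and centred just above the bottle's mouth (about half a centimetre, at most one), without ever touching the bottle with it; leave the bottle and everything else standing where it is. Finish while still holding the pipette there, still, ready to dose: do not put it down or let go.

Things in the scene. Friction and masses are not known exactly. Their poses are not given: they have to be found in the camera images.
- scale: White low scale, fixed, 200 x 160 mm, 24 mm high, with a round steel pan (94 mm across, top 31 mm above the table). Origin on the table under the pan's middle; its +x points to the head, a 34 x 50 mm post 61 to 95 mm from the pan's middle that carries the cover lever and is 122 mm high. Stands left or right, turned up to 0.35 rad.
- lever (a joint): Cover lever on the scale's head, hinged about the scale's y axis. 0 = level, reaching from the head towards the scale's -x, its round cover (30 mm across) about 4 mm above the bottle's mouth; grows as it is raised; 1.57 = upright; stop at 1.9 rad, leaning back. Starts at 0 to 0.3. 40 g, slight friction: it stays where it is left.
- lever_hinge (a point): Point on the lever's pivot axis, in the middle of the scale's head, 65 mm along the scale's +x from the pan's middle, 112 mm above the table. Fixed.
- lever_grip (a point): Middle of the dark round crossbar at the lever's free end, to be pinched by its two ends: 14 mm thick, 30 mm long along the scale's y axis, 110 mm from the hinge (45 mm before the bottle's axis when level). The lever's arm is 12 mm wide and 6 mm thick. When level it is 112 mm above the table.
- bottle: Small open amber glass bottle, loose on the pan, 36 mm across, 70 mm tall, neck 22 mm across, 70 to 120 g. Origin at the centre of its underside, z up.
- bottle_mouth (a point): Centre of the bottle's open mouth, in the plane of the rim, 101 mm above the table; opening 18 mm across. Axes as the bottle's, z up.
- stand: White stand, fixed, 70 x 180 mm, 85 mm high: a plate with three 11 mm holes along the stand's y axis, 55 mm apart, the middle one at its centre. Origin on the table under its centre. Holds the pipette, a dropper and a stirring rod in any order. On the side of the table where the scale is not, turned up to 0.35 rad.
- pipette: Thick-bodied pipette: white tube 7.6 mm across, 75 mm long, with a 4 mm tip; then a grey cylinder 22 mm across from 75 to 123 mm above the tip (grip there); then a thin plunger with flat button, top at 138 mm. Origin at the tip, z up to the button. Hangs upright in its hole by the shoulder under the grey cylinder, which rests on the plate, the tip 10 mm above the table. 40 to 85 g.
- pipette_tip (a point): The pipette's tip, on its axis (same point as the pipette's origin).
- riser: Wooden block, fixed, 200 mm along x, 55 mm along y, 40 mm high, with four capped amber bottles on it to a height of 126 mm, standing between scale and stand. Origin on the table under its centre.
- dropper: Bystander: slim dropper with black collar (18 mm across) and rubber bulb in a hole of the stand, top 123 mm above the table. Origin at its tip, z up.
- stir_rod: Bystander: steel rod with small collar and a ball on top in a hole of the stand, top 120 mm above the table. Origin at its tip, z up.
- bottle_a: Bystander: capped amber bottle 38 mm across, 80 mm tall, nearer the robot than the riser. Origin under its centre.
- bottle_b: Bystander: capped amber bottle 38 mm across, 80 mm tall, beyond the riser. Origin under its centre.
- bottle_c: Bystander: capped amber bottle 44 mm across, 100 mm tall, near the robot to the right. Origin under its centre.
- brass_cup: Bystander: brass cup 72 mm across, 90 mm tall, at the far side. Origin under its centre.
- beaker: Bystander: glass beaker 54 mm across, 60 mm tall, at the far side. Origin under its centre.
Mind the look-alikes: they are no part of the job. Leave any green or red look-alike of the stand alone.

How it is judged:
By the outcome, as a careful person would: the job done as asked, in the order asked, and still so for the second after the job is handed in, while the arm keeps its last pose, push and grip.
It also fails if it takes over 62 s, if anything falls off the work surface, if the arm or the gripper's body presses on something with over 40 N, if the wrist force passes 120 N, or if a joint passes its speed limit or range.

### The arm

A 7-joint arm with a two-finger parallel gripper is mounted at the origin on the work surface. World frame = base frame: x ahead of the robot, y to its left, z up, the work surface at z = 0. Lengths are in m, angles in rad, forces in N, time in s.
With the tool pointing down it reaches from about 0.4 to 0.85 m from the base axis. Payload 4.5 kg.
Tool frame: the origin (TCP) lies at the very end of the fingers, on their centre line; the grasp point (between the pads) lies 19 mm behind it; x points along the fingers, y is the direction in which the jaws open and shut, and the axes are right-handed (so a half turn about x gives the same grasp; the last joint's range is limited). The gripper opens to 85 mm and grips with 20 to 120 N. Pads are 22 mm wide; open, the fingers measure 114 mm over their backs; the gripper's body (76 mm by 85 mm) begins 54 mm behind the grasp point. The pads swing forward as they close: fully open they stand 13 mm farther back than shut.
Start: joints at [1.241, 0.689, -0.195, 1.565, 0.157, 0.902, -0.215], TCP at [0.222, -0.584, 0.231] pointing down, gripper open.
Joint ranges: [-3.01, 3.01], [-0.46, 2.08], [-1.47, 1.51], [0.13, 2.56], [-1, 4.14], [0.04, 2.09], [-2.66, 2.66]. Speed limits (rad/s): [2.57, 2.57, 3.14, 3.14, 3.14, 3.14, 3.14].

### API

Orientations are given as a unit quaternion [x, y, z, w].
In Python, from cell import arm gives the robot as it stands. The module is installed in compiled form; this text tells all that it offers.
- The arm moves only by the tool arm_command, never from a script. Its argument "series" is a list of rows, each an object with "dr": the turn, a rotation vector about the world's x, y, z in degrees, a list of three; "xyz": the shift along the world's x, y, z in mm, a list of three; "gripper": the closure, from 0 (fully open) to 1 (shut). In form: [{"dr": [wx, wy, wz], "xyz": [x, y, z], "gripper": gripper}, ...]. A call has 1 to 5 rows; each row shifts and turns the pose as measured when the row begins; what a row does not reach is not made up. A row lasts 1/12 s, in which the tool goes at most 41.7 mm and 7.16 degrees, less where a joint would pass 70% of its speed; a pose out of reach is approached as far as the arm can. A call is refused whole if a number of a shift passes 41.7 or a number of a turn 7.16, either way. A call with a gripper value outside its range is refused whole. The fingers move at their own pace and stop on an object; "grip_force" is the grip in N (left out, the last holds). Time passes only in rows, so rows that do not move let the fingers close. It gives the time, the measured TCP pose, the force and the opening at its end, in the units of the state.
- arm.get_state(): the state, without advancing time (a new reading comes with each control period).
- arm.grab_frame(name): name is "scene" or "top" or "wrist"; returns the picture (400x640x3 uint8, red, green, blue); there is no depth.
- arm.calibration(name): a dict with "intrinsics" (3x3 intrinsics, pixels), "R" (3x3) and "t" (3): a world point X has camera coordinates R X + t. Camera axes: x right, y down, z forward; pixel columns grow to the right and rows downward; lengths in m; the calibration is good to about 2 mm. A picture is of the moment at which its call begins: read the wrist's pose just before it. calibration takes no time and is no camera call; for the wrist camera it gives the pose at the moment of the call.
- arm.hand_in(): hands the job in, once; it reports no verdict.
The state is a dict: "t": time; "qpos": joint angles; "joint_velocities": joint speeds; "tau": joint torques, N m; "eef_pos": TCP position; "tool_rot": TCP orientation; "force": force on the tool from outside, world axes, zero at the start; "moment": the same for the moment, N m; "width": finger opening in m.
Only numpy, scipy, OpenCV 4.12 (cv2) and the standard library are available. Lean on these libraries where they do the work, as an engineer would, in place of code of your own. Each camera call takes 0.05 s, during which the arm holds its last target. There are 200 camera calls.

## Working session

There is one attempt and no reset: what is moved stays moved. The work goes in short steps, Python scripts to look and compute and a tool call to move; the robot and the scene stay as the last step left them, time stands still between calls to the robot, and variables do not carry over. Pictures are saved under pics/ and viewed, about 8 in all and at most 12, crops included, and the job is handed in when it is done.

Besides the shell and the picture viewer there is one more tool, called after "Call:" by a JSON object that holds its "op" and its "data", one argument or row to a line. arm_command: Moves the arm, as the interface text tells. Its arguments: {"type":"object","properties":{"series":{"type":"array"},"grip_force":{"type":"number"}},"required":["series"]}

```bash
mkdir -p pics; cat > h.py <<'E'
import numpy as np, cv2
from cell import arm
def snap(n,f):
    c=arm.calibration(n); im=arm.grab_frame(n)[:,:,::-1].copy(); cv2.imwrite(f'pics/{f}.png',im)
    np.savez(f'pics/{f}.npz',K=c['intrinsics'],R=c['R'],t=c['t']); return im
def cal(f):
    d=np.load(f'pics/{f}.npz'); return np.array(d['K']),np.array(d['R']),np.array(d['t'])
def ray(f,u,v):
    K,R,t=cal(f); d=R.T@np.linalg.solve(K,[u,v,1.]); return -R.T@t,d/np.linalg.norm(d)
def atz(f,u,v,z):
    o,d=ray(f,u,v); return o+d*(z-o[2])/d[2]
def tri(*obs):
    A=np.zeros((3,3));b=np.zeros(3)
    for f,u,v in obs:
        o,d=ray(f,u,v);P=np.eye(3)-np.outer(d,d);A+=P;b+=P@o
    x=np.linalg.solve(A,b); return x,[proj(f,x)-[u,v] for f,u,v in obs]
def proj(f,X):
    K,R,t=cal(f); p=K@(R@np.asarray(X)+t); return p[:2]/p[2]
def crop(f,u0,v0,u1,v1,s):
    im=cv2.imread(f'pics/{f}.png')[v0:v1,u0:u1]; cv2.imwrite(f'pics/{f}_c{u0}_{v0}.png',cv2.resize(im,None,fx=s,fy=s,interpolation=cv2.INTER_CUBIC))
E
python3 - <<'E'
from h import *
a=snap('scene','s0');b=snap('top','t0')
cv2.imwrite('pics/both.png',np.vstack([a,b])[:, :])
cv2.imwrite('pics/both.png',cv2.resize(np.vstack([a,b]),(480,600),interpolation=cv2.INTER_AREA))
s=arm.get_state();print(s)
for n in('scene','top'):
  K,R,t=cal({'scene':'s0','top':'t0'}[n]);print(n,K,-R.T@t,R)
E
```

```text
{'t': 0.1, 'qpos': array([ 1.24082397,  0.68992581, -0.19451473,  1.56623816,  0.15729091,
        0.90251562, -0.2151078 ]), 'joint_velocities': array([-2.39425973e-03, -2.84820043e-03, -1.56034122e-03, -2.70020517e-03,
       -8.96928936e-04, -2.37113196e-03, -9.97786764e-05]), 'tau': array([-3.37196150e-03, -5.40607953e+01, -1.27127811e+00, -1.58987796e+01,
        9.45845386e-03,  4.39518233e-03,  4.61998653e-07]), 'eef_pos': array([ 0.22212322, -0.58356621,  0.23054858]), 'tool_rot': array([-0.6952886 , -0.1285063 ,  0.69558848, -0.12734426]), 'force': array([-0.31140476,  0.58275169, -0.28529466]), 'moment': array([-0.00526223, -0.01965916,  0.0102957 ]), 'width': 0.08528079221590527}
scene [[494.34551775   0.         315.63983892]
 [  0.         494.34551775 202.84926744]
 [  0.           0.           1.        ]] [ 1.309467   -0.43364855  1.07018634] [[ 0.46976438  0.88273978 -0.00958685]
 [ 0.64346739 -0.34982604 -0.68086082]
 [-0.60437666  0.31367533 -0.73235008]]
top [[367.77061054   0.         322.68091522]
 [  0.         367.77061054 202.37609422]
 [  0.           0.           1.        ]] [ 0.46411125 -0.02868573  0.96512761] [[ 2.01752391e-02 -9.99796458e-01  3.89369173e-05]
 [-9.97142362e-01 -2.01245169e-02 -7.28156121e-02]
 [ 7.28015747e-02  1.43024673e-03 -9.97345419e-01]]
```

View pics/t0.png

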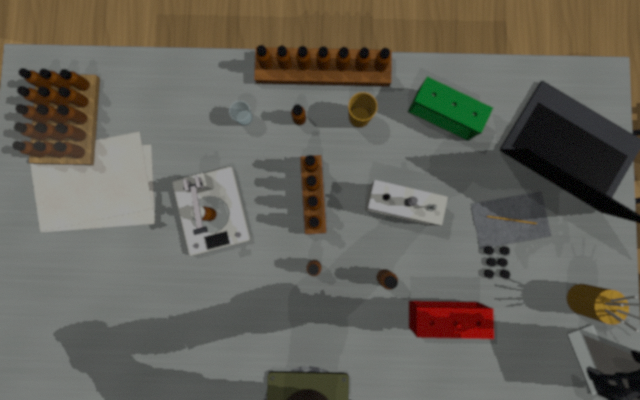

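View pics/s0.png

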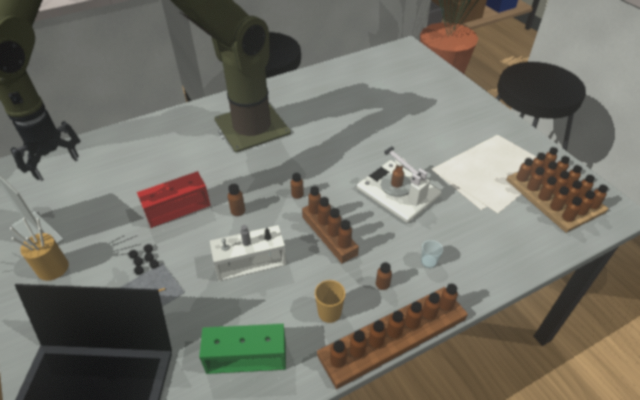

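The top view shows the scale at about (212,212), with its head towards the top, and the stand at (408,203). The pipette looks like the grey one in the middle hole. I'll enlarge the crops.

```bash
python3 - <<'E'
from h import *
t=cv2.imread('pics/t0.png');s=cv2.imread('pics/s0.png')
r=lambda im,u,v:cv2.resize(im[v:v+75,u:u+100],None,fx=4,fy=4,interpolation=cv2.INTER_CUBIC)
m=np.vstack([np.hstack([r(t,165,172),r(t,360,165)]),np.hstack([r(s,350,145),r(s,200,210)])])
for x in range(0,800,40): cv2.line(m,(x,0),(x,6 if x%200 else 14),(0,0,255),1);cv2.line(m,(x,300),(x,306),(0,0,255),1)
for y in range(0,600,40): cv2.line(m,(0,y),(6,y),(0,0,255),1);cv2.line(m,(400,y),(406,y),(0,0,255),1)
cv2.imwrite('pics/m1.png',m)
E
```

```text
(no output)
```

View pics/m1.png

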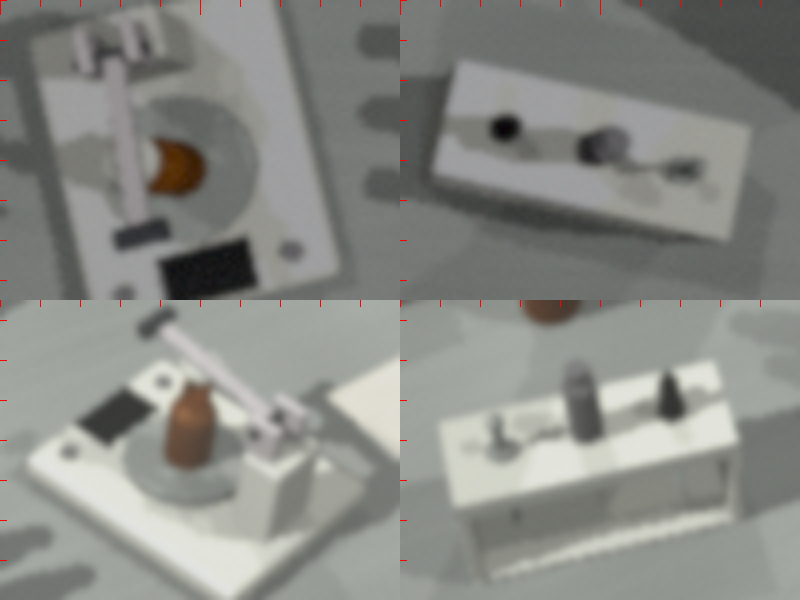

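```bash
python3 - <<'E'
from h import *
T=lambda x,y,o=(165,172):('t0',o[0]+x/4-.4,o[1]+y/4-.4)
S=lambda x,y,o=(350,145):('s0',o[0]+x/4-.4,o[1]+(y-300)/4-.4)
TS=lambda x,y:T(x-400,y,(360,165)); SS=lambda x,y:S(x-400,y,(200,210))
np.set_printoptions(precision=4,suppress=True)
print('bar',*tri(T(140,234),S(157,321)))
print('hinge',*tri(T(112,52),S(275,418)))
print('pip top cyl',*tri(TS(610,147),SS(579,376)))
print('stand A',*tri(TS(460,60),SS(738,440)))
print('stand B',*tri(TS(750,127),SS(455,505)))
print('stand C',*tri(TS(728,240),SS(440,422)))
print('stand D',*tri(TS(433,175),SS(714,360)))
for n,p in dict(UL=(32,40),LR=(340,272)).items(): print('scale',n,atz(*T(*p),.024))
print('scale scene L,bottom',atz(*S(28,463),.024),atz(*S(228,597),.024))
print('pan',atz(*T(184,166),.031))
b=atz(*S(187,455),.045);print('bottle scene',b)
print('bottle top',atz(*T(182,167),.085),'mouth scene',atz(*S(196,388),.101))
for n,p,o in (('riser',(0,0),0),):pass
for u,v in((310,160),(313,222)):print('riser bottle',atz('t0',u,v,.126))
print('bc',atz('t0',388,281,.1),'ba',atz('t0',313,268,.08),'red',atz('t0',412,301,.085),'green',atz('t0',425,80,.085))
E
```

```text
bar [0.4565 0.2474 0.1367] [array([0.1003, 0.0422]), array([ 0.0805, -0.0227])]
hinge [0.5617 0.2764 0.1157] [array([-0.3183, -0.1409]), array([-0.2683,  0.0864])]
pip top cyl [ 0.5312 -0.2291  0.1364] [array([-0.1637, -0.0794]), array([-0.1639, -0.0149])]
stand A [ 0.5861 -0.1505  0.0864] [array([-0.3243, -0.1604]), array([-0.3443, -0.0026])]
stand B [ 0.549  -0.3249  0.0865] [array([-0.233 , -0.1078]), array([-0.2425, -0.0318])]
stand C [ 0.4814 -0.3112  0.0855] [array([-0.4787, -0.2337]), array([-0.4796, -0.0737])]
stand D [ 0.5167 -0.1351  0.0839] [array([-0.4012, -0.2024]), array([-0.4098, -0.0099])]
scale UL [0.5787 0.3603 0.024 ]
scale LR [0.434  0.1568 0.024 ]
scale scene L,bottom [0.4415 0.1554 0.024 ] [0.6217 0.2094 0.024 ]
pan [0.4992 0.2569 0.031 ]
bottle scene [0.5076 0.2501 0.045 ]
bottle top [0.4966 0.2415 0.085 ] mouth scene [0.498 0.257 0.101]
riser bottle [0.6228 0.0037 0.126 ]
riser bottle [ 0.4801 -0.0063  0.126 ]
bc [ 0.3473 -0.1828  0.1   ] ba [ 0.3715 -0.0075  0.08  ] red [ 0.2999 -0.2423  0.085 ] green [ 0.8351 -0.2729  0.085 ]
```

```bash
cat >> h.py <<'E'
from scipy.spatial.transform import Rotation as Ro
def st():
    s=arm.get_state(); M=Ro.from_quat(s['tool_rot']).as_matrix()
    print('t %.2f'%s['t'],'tcp',s['eef_pos'].round(4),'x',M[:,0].round(3),'yaw(y) deg',np.degrees(np.arctan2(M[1,1],M[0,1])).round(1),'q',s['qpos'].round(2),'F',s['force'].round(1),'w',round(s['width'],4)); return s,M
def need(yaw,mod=180):
    # rotvec (deg, world) to tool down with y axis at yaw
    s,M=st(); out=[]
    for k in (0,180):
        a=np.radians(yaw+k); y=np.array([np.cos(a),np.sin(a),0]); x=np.array([0,0,-1.]); T=np.c_[x,y,np.cross(x,y)]
        out.append(np.degrees(Ro.from_matrix(T@M.T).as_rotvec()).round(1))
    print('need',out)
E
python3 -c "
from h import *
need(90+np.degrees(.27))"
```

```text
t 0.10 tcp [ 0.2221 -0.5836  0.2305] x [-0.001  0.002 -1.   ] yaw(y) deg -69.2 q [ 1.24  0.69 -0.19  1.57  0.16  0.9  -0.22] F [-0.3  0.6 -0.3] w 0.0853
need [array([ 1.000e-01, -1.000e-01,  1.746e+02]), array([-0.1, -0. , -5.4])]
```

Call:
{"op": "arm_command", "data": {
  "series": [
    {"dr": [0, 0, -1], "xyz": [18, 34, 6], "gripper": 0},
    {"dr": [0, 0, -1], "xyz": [18, 34, 6], "gripper": 0},
    {"dr": [0, 0, -1], "xyz": [18, 34, 6], "gripper": 0},
    {"dr": [0, 0, -1], "xyz": [18, 34, 6], "gripper": 0},
    {"dr": [0, 0, -1], "xyz": [18, 34, 6], "gripper": 0}
  ]
}}

```text
t: 0.52
eef_pos: [0.3043, -0.4151, 0.2569]
tool_rot: [-0.699, -0.09, 0.704, -0.088]
force: [0.7, -0.4, 0.1]
width: 0.0855
```

Call:
{"op": "arm_command", "data": {
  "series": [
    {"dr": [0, 0, 0], "xyz": [18, 34, 6], "gripper": 0},
    {"dr": [0, 0, 0], "xyz": [18, 34, 6], "gripper": 0},
    {"dr": [0, 0, 0], "xyz": [18, 34, 6], "gripper": 0},
    {"dr": [0, 0, 0], "xyz": [18, 34, 6], "gripper": 0},
    {"dr": [0, 0, 0], "xyz": [18, 34, 6], "gripper": 0}
  ]
}}

```text
t: 0.93
eef_pos: [0.3954, -0.2355, 0.2872]
tool_rot: [-0.698, -0.09, 0.705, -0.087]
force: [2.0, -0.2, 0.5]
width: 0.0855
```

```bash
python3 -c "
from h import *
need(90+np.degrees(.27))"
```

```text
t 0.93 tcp [ 0.3954 -0.2355  0.2872] x [-0.011  0.003 -1.   ] yaw(y) deg -75.7 q [ 0.55  0.4  -0.17  1.96  0.1   0.8  -0.99] F [ 2.  -0.2  0.5] w 0.0855
need [array([  -1. ,    0.3, -178.9]), array([-0.2, -0.6,  1.1])]
```

Call:
{"op": "arm_command", "data": {
  "series": [
    {"dr": [0, 0, 0], "xyz": [5, 37, 0], "gripper": 0},
    {"dr": [0, 0, 0], "xyz": [5, 37, 0], "gripper": 0},
    {"dr": [0, 0, 0], "xyz": [5, 37, 0], "gripper": 0},
    {"dr": [0, 0, 0], "xyz": [5, 37, 0], "gripper": 0},
    {"dr": [0, 0, 0], "xyz": [5, 37, 0], "gripper": 0}
  ]
}}

```text
t: 1.35
eef_pos: [0.424, -0.0413, 0.2882]
tool_rot: [-0.7, -0.09, 0.703, -0.088]
force: [0.7, 1.2, 0.6]
width: 0.0856
```

Call:
{"op": "arm_command", "data": {
  "series": [
    {"dr": [0, 0, 0], "xyz": [4, 37, 0], "gripper": 0},
    {"dr": [0, 0, 0], "xyz": [4, 37, 0], "gripper": 0},
    {"dr": [0, 0, 0], "xyz": [4, 37, -5], "gripper": 0},
    {"dr": [0, 0, 0], "xyz": [4, 37, -5], "gripper": 0},
    {"dr": [0, 0, 0], "xyz": [4, 37, -5], "gripper": 0}
  ]
}}

```text
t: 1.77
eef_pos: [0.443, 0.153, 0.2732]
tool_rot: [-0.7, -0.089, 0.703, -0.088]
force: [0.4, -0.8, 0.5]
width: 0.0853
```

Call:
{"op": "arm_command", "data": {
  "series": [
    {"dr": [0, 0, 0], "xyz": [4, 37, -5], "gripper": 0},
    {"dr": [0, 0, 0], "xyz": [4, 37, -5], "gripper": 0},
    {"dr": [0, 0, 0], "xyz": [4, 30, -5], "gripper": 0},
    {"dr": [0, 0, 0], "xyz": [0, 0, 0], "gripper": 0},
    {"dr": [0, 0, 0], "xyz": [0, 0, 0], "gripper": 0}
  ]
}}

```text
t: 2.18
eef_pos: [0.4517, 0.2731, 0.2551]
tool_rot: [-0.698, -0.096, 0.703, -0.091]
force: [-0.1, -1.0, -0.1]
width: 0.0851
```

```bash
python3 -c "
from h import *
need(90+np.degrees(.27))
snap('wrist','w1');K,R,t=cal('w1');print(-R.T@t)
print(proj('w1',[.4565,.2474,.1367]),proj('w1',[.498,.257,.101]))
"
```

```text
t 2.18 tcp [0.4517 0.2731 0.2551] x [-0.008  0.006 -1.   ] yaw(y) deg -74.8 q [-0.49  0.53 -0.21  1.82  0.13  0.8  -2.07] F [-0.1 -1.  -0.1] w 0.0851
need [array([  -0.7,    0.6, -179.7]), array([-0.4, -0.4,  0.3])]
[0.51907244 0.28947643 0.39725457]
[347.5695896  200.46087732] [347.20118529 143.86579569]
```

View pics/w1.png

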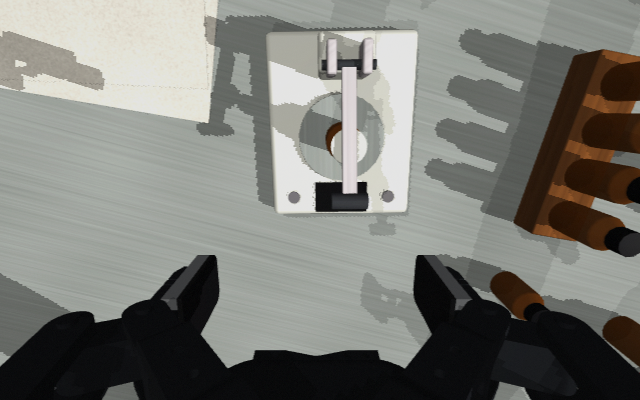

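```bash
python3 - <<'E'
from h import *
print('bar',atz('w1',349,201,.1367),'bar lo',atz('w1',349,201,.13),'hinge',atz('w1',348.5,65,.112))
for p in((270,31),(417,29),(409,213),(274,213)):print(atz('w1',*p,.024))
print('pan',atz('w1',342,136,.031))
E
```

```text
bar [0.45636959 0.24613253 0.1367    ] bar lo [0.45475722 0.24501797 0.13      ] hinge [0.55931582 0.2752534  0.112     ]
[0.58177197 0.35823696 0.024     ]
[0.62289011 0.2129759  0.024     ]
[0.43388852 0.15427976 0.024     ]
[0.39140221 0.30939911 0.024     ]
pan [0.49969052 0.25727005 0.031     ]
```

Call:
{"op": "arm_command", "data": {
  "series": [
    {"dr": [0, 0, 0], "xyz": [3, -14, -15], "gripper": 0},
    {"dr": [-0.4, -0.4, 0], "xyz": [2, -12, -30], "gripper": 0},
    {"dr": [0, 0, 0], "xyz": [0, 0, -25], "gripper": 0},
    {"dr": [0, 0, 0], "xyz": [0, 0, -15], "gripper": 0},
    {"dr": [0, 0, 0], "xyz": [0, 0, 0], "gripper": 0}
  ]
}}

```text
t: 2.65
eef_pos: [0.4583, 0.2395, 0.1697]
tool_rot: [0.703, 0.09, -0.7, 0.091]
force: [-0.1, 0.2, -0.4]
width: 0.0857
```

Call:
{"op": "arm_command", "data": {
  "series": [
    {"dr": [0, 0, 0], "xyz": [-2, 6, -10], "gripper": 0},
    {"dr": [0, 0, 0], "xyz": [0, 0, -22], "gripper": 0},
    {"dr": [0, 0, 0], "xyz": [0, 0, -18], "gripper": 0},
    {"dr": [0, 0, 0], "xyz": [0, 0, 0], "gripper": 0}
  ]
}}

```text
t: 2.98
eef_pos: [0.4585, 0.2437, 0.1206]
tool_rot: [0.705, 0.089, -0.698, 0.089]
force: [-0.7, -0.4, 0.4]
width: 0.0856
```

```bash
python3 -c "
from h import *
need(105.8)
snap('wrist','w2');print(proj('w2',[.4564,.2463,.1355]))
"
```

```text
t 2.98 tcp [0.4585 0.2437 0.1206] x [ 0.009  0.001 -1.   ] yaw(y) deg -75.6 q [-0.5   0.72 -0.13  1.99  0.22  0.43 -2.12] F [-0.7 -0.4  0.4] w 0.0856
need [array([ 8.000e-01,  1.000e-01, -1.786e+02]), array([-0.1,  0.5,  1.4])]
[306.83872485 279.92896171]
```

View pics/w2.png

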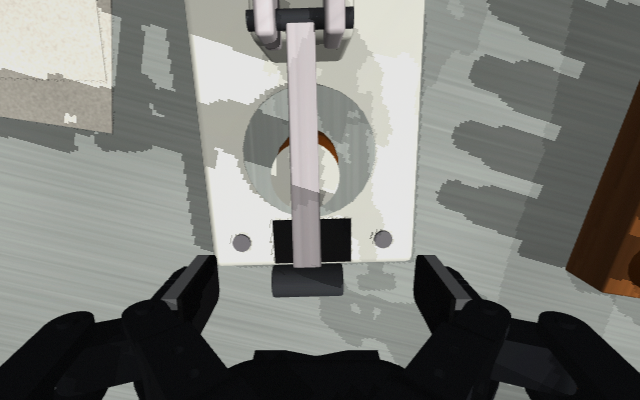

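Call:
{"op": "arm_command", "data": {
  "series": [
    {"dr": [0, 0.5, 0], "xyz": [-2, 2, -8], "gripper": 0},
    {"dr": [0, 0, 0], "xyz": [0, 0, 0], "gripper": 0.6},
    {"dr": [0, 0, 0], "xyz": [0, 0, 0], "gripper": 1},
    {"dr": [0, 0, 0], "xyz": [0, 0, 0], "gripper": 1},
    {"dr": [0, 0, 0], "xyz": [0, 0, 0], "gripper": 1}
  ],
  "grip_force": 30
}}

```text
t: 3.45
eef_pos: [0.4595, 0.2478, 0.1175]
tool_rot: [0.704, 0.09, -0.699, 0.087]
force: [-0.1, -0.2, 0.5]
width: 0.0388
```

Call:
{"op": "arm_command", "data": {
  "series": [
    {"dr": [0, 0, 0], "xyz": [0, 0, 0], "gripper": 1},
    {"dr": [0, 0, 0], "xyz": [0, 0, 0], "gripper": 1},
    {"dr": [0, 0, 0], "xyz": [0, 0, 0], "gripper": 1}
  ]
}}

```text
t: 3.7
eef_pos: [0.4598, 0.2478, 0.1185]
tool_rot: [0.705, 0.09, -0.698, 0.087]
force: [-0.7, -0.5, -0.4]
width: 0.0293
```

```bash
python3 -c "
from h import *
s,M=need(105.8) or st()
"
```

```text
t 3.70 tcp [0.4598 0.2478 0.1185] x [ 0.008  0.006 -1.   ] yaw(y) deg -75.6 q [-0.5   0.73 -0.14  1.99  0.22  0.43 -2.12] F [-0.7 -0.5 -0.4] w 0.0293
need [array([   0.7,    0.6, -178.6]), array([-0.4,  0.5,  1.4])]
t 3.70 tcp [0.4598 0.2478 0.1185] x [ 0.008  0.006 -1.   ] yaw(y) deg -75.6 q [-0.5   0.73 -0.14  1.99  0.22  0.43 -2.12] F [-0.7 -0.5 -0.4] w 0.0293
```

Call:
{"op": "arm_command", "data": {
  "series": [
    {"dr": [0, 0, 0], "xyz": [4, 1, 16], "gripper": 1},
    {"dr": [0, 0, 0], "xyz": [6.5, 2, 15], "gripper": 1},
    {"dr": [0, 0, 0], "xyz": [9, 2.5, 14], "gripper": 1},
    {"dr": [0, 0, 0], "xyz": [0, 0, 0], "gripper": 1}
  ]
}}

```text
t: 4.03
eef_pos: [0.4803, 0.2538, 0.1641]
tool_rot: [0.705, 0.091, -0.698, 0.087]
force: [1.3, 0.4, -2.4]
width: 0.0291
```

```bash
cat >> h.py <<'E'
H=np.array([.5605,.2755,.112]);u=np.array([np.cos(.276),np.sin(.276),0])
def lev(off=.0185):
    s,M=st(); p=s['eef_pos']-M[:,0]*off-H
    a,b,c=-p@u,p[2],p@[-u[1],u[0],0]; print('theta',np.arctan2(b,a).round(3),'r',np.hypot(a,b).round(4),'lat',c.round(4))
    th=np.arctan2(b,a)
    for k in np.arange(th,1.95,.15)[1:]: print(k.round(2),(1e3*(H-u*.11*np.cos(k)+[0,0,.11*np.sin(k)]-H-p+0*u)).round(0))
E
python3 -c "
from h import *
lev()"
```

```text
t 4.03 tcp [0.4803 0.2538 0.1641] x [ 0.008  0.006 -1.   ] yaw(y) deg -75.6 q [-0.47  0.68 -0.17  1.89  0.19  0.58 -2.08] F [ 1.3  0.4 -2.4] w 0.0291
theta 0.703 r 0.1092 lat 0.0009
0.85 [11.  2. 12.]
1.0 [23.  6. 22.]
1.15 [37. 10. 30.]
1.3 [52. 14. 35.]
1.45 [68. 18. 39.]
1.6 [84. 23. 39.]
1.75 [100.  27.  38.]
1.9 [115.  32.  33.]
```

Call:
{"op": "arm_command", "data": {
  "series": [
    {"dr": [0, 0, 0], "xyz": [11, 3, 12], "gripper": 1},
    {"dr": [0, 0, 0], "xyz": [12, 3, 10], "gripper": 1},
    {"dr": [0, 0, 0], "xyz": [14, 4, 8], "gripper": 1},
    {"dr": [0, 0, 0], "xyz": [15, 4, 5], "gripper": 1},
    {"dr": [0, 0, 0], "xyz": [0, 0, 0], "gripper": 1}
  ]
}}

```text
t: 4.45
eef_pos: [0.5261, 0.2668, 0.1972]
tool_rot: [-0.699, -0.091, 0.703, -0.089]
force: [1.4, 0.2, -3.2]
width: 0.0292
```

```bash
python3 -c "
from h import *
lev()"
```

```text
t 4.45 tcp [0.5261 0.2668 0.1972] x [-0.006  0.001 -1.   ] yaw(y) deg -75.4 q [-0.43  0.69 -0.19  1.71  0.17  0.77 -2.02] F [ 1.4  0.2 -3.2] w 0.0292
theta 1.242 r 0.1096 lat 0.0009
1.39 [15.  3.  5.]
1.54 [31.  8.  6.]
1.69 [47. 12.  5.]
1.84 [63. 17.  2.]
```

Call:
{"op": "arm_command", "data": {
  "series": [
    {"dr": [0, 0, 0], "xyz": [15, 4, 4], "gripper": 1},
    {"dr": [0, 0, 0], "xyz": [16, 4, 1.5], "gripper": 1},
    {"dr": [0, 0, 0], "xyz": [16, 4, -1], "gripper": 1},
    {"dr": [0, 0, 0], "xyz": [13, 4, -2], "gripper": 1},
    {"dr": [0, 0, 0], "xyz": [0, 0, 0], "gripper": 1}
  ]
}}

```text
t: 4.87
eef_pos: [0.5811, 0.2825, 0.2003]
tool_rot: [-0.696, -0.09, 0.707, -0.091]
force: [0.4, -0.5, 3.5]
width: 0.0288
```

```bash
python3 -c "
from h import *
lev()"
```

```text
t 4.87 tcp [0.5811 0.2825 0.2003] x [-0.015 -0.003 -1.   ] yaw(y) deg -75.3 q [-0.42  0.76 -0.19  1.51  0.16  0.9  -1.98] F [ 0.4 -0.5  3.5] w 0.0288
theta 1.774 r 0.109 lat 0.0011
1.92 [16.  3. -4.]
```

Pushing on to the stop.

Call:
{"op": "arm_command", "data": {
  "series": [
    {"dr": [0, 0, 0], "xyz": [9, 2.5, -2.5], "gripper": 1},
    {"dr": [0, 0, 0], "xyz": [6, 2, -2], "gripper": 1},
    {"dr": [0, 0, 0], "xyz": [3, 1, -1], "gripper": 1},
    {"dr": [0, 0, 0], "xyz": [0, 0, 0], "gripper": 1}
  ]
}}

```text
t: 5.2
eef_pos: [0.5983, 0.2874, 0.1954]
tool_rot: [-0.697, -0.09, 0.706, -0.091]
force: [0.4, 0.0, 4.2]
width: 0.0293
```

```bash
python3 -c "
from h import *
lev()"
```

```text
t 5.20 tcp [0.5983 0.2874 0.1954] x [-0.013 -0.003 -1.   ] yaw(y) deg -75.3 q [-0.42  0.79 -0.19  1.46  0.17  0.92 -1.97] F [0.4 0.  4.2] w 0.0293
theta 1.944 r 0.1094 lat 0.0012
```

Call:
{"op": "arm_command", "data": {
  "series": [
    {"dr": [0, 0, 0], "xyz": [5, 1.5, -2], "gripper": 1},
    {"dr": [0, 0, 0], "xyz": [0, 0, 0], "gripper": 1}
  ]
}}

```text
t: 5.37
eef_pos: [0.6026, 0.2886, 0.1937]
tool_rot: [-0.697, -0.09, 0.706, -0.091]
force: [0.8, 0.0, 3.7]
width: 0.0289
```

```bash
python3 -c "
from h import *
lev()"
```

```text
t 5.37 tcp [0.6026 0.2886 0.1937] x [-0.012 -0.003 -1.   ] yaw(y) deg -75.3 q [-0.42  0.8  -0.19  1.45  0.17  0.93 -1.97] F [0.8 0.  3.7] w 0.0289
theta 1.987 r 0.1096 lat 0.0012
```

Call:
{"op": "arm_command", "data": {
  "series": [
    {"dr": [0, 0, 0], "xyz": [0, 0, 0], "gripper": 0},
    {"dr": [0, 0, 0], "xyz": [0, 0, 0], "gripper": 0},
    {"dr": [0, 0, 0], "xyz": [0, 0, 0], "gripper": 0},
    {"dr": [0, 0, 0], "xyz": [0, 0, 0], "gripper": 0},
    {"dr": [0, 0, 0], "xyz": [0, 0, 0], "gripper": 0}
  ]
}}

```text
t: 5.78
eef_pos: [0.5979, 0.2875, 0.191]
tool_rot: [-0.694, -0.089, 0.708, -0.092]
force: [-0.9, 0.6, -0.1]
width: 0.0853
```

Call:
{"op": "arm_command", "data": {
  "series": [
    {"dr": [0, 0, 0], "xyz": [0, 0, 15], "gripper": 0},
    {"dr": [0, 0, 0], "xyz": [0, 0, 35], "gripper": 0},
    {"dr": [0, 0, 0], "xyz": [-20, -5, 35], "gripper": 0},
    {"dr": [0, 0, 0], "xyz": [-35, -15, 10], "gripper": 0},
    {"dr": [0, 0, 0], "xyz": [-35, -20, 0], "gripper": 0}
  ]
}}

```text
t: 6.2
eef_pos: [0.5083, 0.2493, 0.2842]
tool_rot: [-0.694, -0.09, 0.708, -0.092]
force: [0.4, 0.9, 0.0]
width: 0.0857
```

Call:
{"op": "arm_command", "data": {
  "series": [
    {"dr": [0, 0, 7], "xyz": [-35, -20, 0], "gripper": 0},
    {"dr": [0, 0, 7], "xyz": [-20, -35, 0], "gripper": 0},
    {"dr": [0, 0, 7], "xyz": [0, -30, 0], "gripper": 0},
    {"dr": [0, 0, 0], "xyz": [0, 0, 0], "gripper": 0},
    {"dr": [0, 0, 0], "xyz": [0, 0, 0], "gripper": 0}
  ]
}}

```text
t: 6.62
eef_pos: [0.4415, 0.1579, 0.2864]
tool_rot: [-0.664, -0.218, 0.68, -0.224]
force: [0.7, 1.5, 0.1]
width: 0.0853
```

```bash
python3 - <<'E'
from h import *
st()
a=snap('wrist','w3');b=snap('scene','s1')
m=np.vstack([cv2.resize(a,(480,300),interpolation=cv2.INTER_AREA),cv2.resize(b[125:225,340:500],(480,300),interpolation=cv2.INTER_CUBIC)])
cv2.imwrite('pics/m2.png',m)
E
```

```text
t 6.62 tcp [0.4415 0.1579 0.2864] x [-0.019 -0.015 -1.   ] yaw(y) deg -53.6 q [-0.22  0.43 -0.34  1.92  0.19  0.85 -1.59] F [0.7 1.5 0.1] w 0.0853
```

View pics/m2.png

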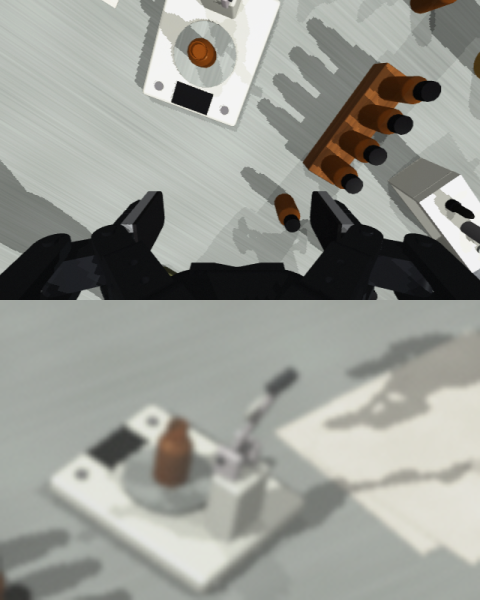

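```bash
python3 - <<'E'
from h import *
for k in(1.6,1.75,1.9): print(k,proj('s1',H-u*.11*np.cos(k)+[0,0,.11*np.sin(k)]))
print('observed 433.7 151.9')
im=cv2.imread('pics/w3.png');m=np.vstack([cv2.resize(im[25:125,200:360],None,fx=5,fy=3,interpolation=cv2.INTER_CUBIC)])
c=cv2.resize(im[30:110,220:320],None,fx=5,fy=5,interpolation=cv2.INTER_CUBIC)
s=cv2.resize(cv2.imread('pics/s1.png')[140:200,370:450],(533,400),interpolation=cv2.INTER_CUBIC)
o=np.zeros((400,500+533-233,3),np.uint8);o[:,:500]=c;o[:,500:]=s[:,:300];
cv2.imwrite('pics/m3.png',o)
print(proj('w3',[.499,.257,.101]),'stand hole',proj('w3',[.5333,-.2304,.133]))
E
```

```text
1.6 [424.2719427  145.26966189]
1.75 [429.21674446 148.70670932]
1.9 [433.92139674 152.80843783]
observed 433.7 151.9
[264.81532332  65.51536136] stand hole [660.3955026 327.6949112]
```

View pics/m3.png

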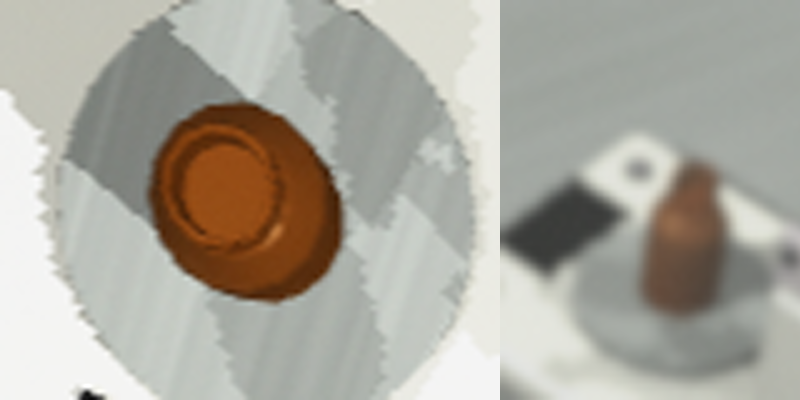

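```bash
python3 - <<'E'
from h import *
print(tri(('w3',264,67),('s1',399.5,165.6)),atz('w3',264,67,.101),atz('s1',399.5,165.6,.101))
need(-11.5)
E
```

```text
(array([0.49833844, 0.25751676, 0.10485474]), [array([-0.68526076, -1.68506508]), array([-0.53598652,  0.02765384])]) [0.49749817 0.25689983 0.101     ] [0.49573842 0.26169143 0.101     ]
t 6.72 tcp [0.4424 0.1586 0.2862] x [-0.019 -0.015 -1.   ] yaw(y) deg -53.6 q [-0.22  0.43 -0.34  1.92  0.19  0.85 -1.59] F [-0.3 -0.6  0.7] w 0.0852
need [array([ 1.2, -0.7, 42.1]), array([  -0.9,   -1.5, -137.9])]
```

Call:
{"op": "arm_command", "data": {
  "series": [
    {"dr": [0, 0, 5], "xyz": [9, -38, 0], "gripper": 0},
    {"dr": [0, 0, 5], "xyz": [9, -38, 0], "gripper": 0},
    {"dr": [0, 0, 5], "xyz": [9, -38, 0], "gripper": 0},
    {"dr": [0, 0, 5], "xyz": [9, -38, 0], "gripper": 0},
    {"dr": [0, 0, 5], "xyz": [9, -38, 0], "gripper": 0}
  ]
}}

```text
t: 7.13
eef_pos: [0.492, -0.0169, 0.2869]
tool_rot: [-0.596, -0.374, 0.603, -0.376]
force: [0.6, 0.7, 0.1]
width: 0.0855
```

Call:
{"op": "arm_command", "data": {
  "series": [
    {"dr": [0, 0, 5], "xyz": [9, -38, 0], "gripper": 0},
    {"dr": [0, 0, 5], "xyz": [9, -38, 0], "gripper": 0},
    {"dr": [0, 0, 5], "xyz": [9, -38, 0], "gripper": 0},
    {"dr": [0, 0, 2], "xyz": [9, -36, 0], "gripper": 0},
    {"dr": [0, 0, 0], "xyz": [5, -20, 0], "gripper": 0}
  ]
}}

```text
t: 7.55
eef_pos: [0.541, -0.1948, 0.2856]
tool_rot: [-0.533, -0.462, 0.535, -0.466]
force: [0.6, 0.3, 0.3]
width: 0.0856
```

Call:
{"op": "arm_command", "data": {
  "series": [
    {"dr": [0, 0, 0], "xyz": [0, 0, 0], "gripper": 0},
    {"dr": [0, 0, 0], "xyz": [0, 0, 0], "gripper": 0}
  ]
}}

```text
t: 7.72
eef_pos: [0.5438, -0.2007, 0.2839]
tool_rot: [-0.535, -0.459, 0.537, -0.463]
force: [-0.3, 1.7, -0.2]
width: 0.0854
```

```bash
python3 - <<'E'
from h import *
need(-11.5)
snap('wrist','w4')
for z in(.085,.133,.148): print(proj('w4',[.5333,-.2304,z]))
E
```

```text
t 7.72 tcp [ 0.5438 -0.2007  0.2839] x [ 0.002 -0.006 -1.   ] yaw(y) deg -8.6 q [ 0.58  0.6  -0.52  1.63  0.35  1.   -0.21] F [-0.3  1.7 -0.2] w 0.0854
need [array([ 0.4,  0.1, -2.9]), array([ -0.2,   0.6, 177.1])]
[308.95687781 205.17352872]
[308.10891076 219.41243242]
[307.78940952 224.77743729]
```

View pics/w4.png

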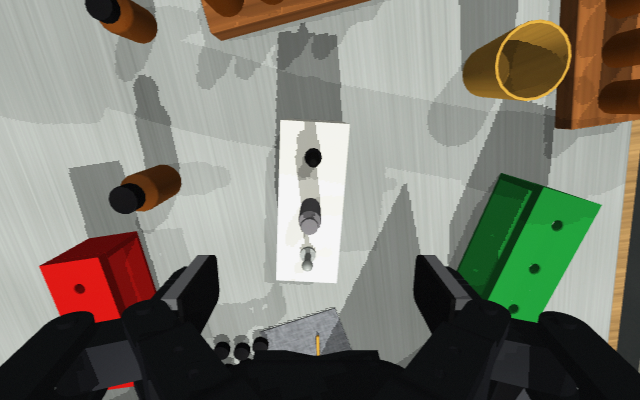

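Call:
{"op": "arm_command", "data": {
  "series": [
    {"dr": [0, 0, -1.5], "xyz": [-6, -17, -15], "gripper": 0},
    {"dr": [0.2, 0, -1.5], "xyz": [-4, -14, -30], "gripper": 0},
    {"dr": [0, 0, 0], "xyz": [0, 0, -30], "gripper": 0},
    {"dr": [0, 0, 0], "xyz": [0, 0, -20], "gripper": 0},
    {"dr": [0, 0, 0], "xyz": [0, 0, 0], "gripper": 0}
  ]
}}

```text
t: 8.18
eef_pos: [0.5391, -0.2206, 0.1882]
tool_rot: [0.549, 0.448, -0.542, 0.452]
force: [-0.9, -0.8, -0.6]
width: 0.0857
```

```bash
python3 - <<'E'
from h import *
print(atz('w4',309.5,226,.148),atz('w4',309.5,219,.133))
need(-11.5)
E
```

```text
[ 0.53463602 -0.23178336  0.148     ] [ 0.53465854 -0.23019467  0.133     ]
t 8.18 tcp [ 0.5391 -0.2206  0.1882] x [ 0.011  0.001 -1.   ] yaw(y) deg -11.0 q [ 0.58  0.71 -0.46  1.74  0.42  0.77 -0.28] F [-0.9 -0.8 -0.6] w 0.0857
need [array([-0. ,  0.6, -0.5]), array([-1.000e+00, -1.000e-01,  1.795e+02])]
```

Call:
{"op": "arm_command", "data": {
  "series": [
    {"dr": [0, 0.6, 0], "xyz": [-5, -11, 0], "gripper": 0},
    {"dr": [0, 0, 0], "xyz": [0, 0, 0], "gripper": 0},
    {"dr": [0, 0, 0], "xyz": [0, 0, -20], "gripper": 0},
    {"dr": [0, 0, 0], "xyz": [0, 0, -15], "gripper": 0},
    {"dr": [0, 0, 0], "xyz": [0, 0, 0], "gripper": 0}
  ]
}}

```text
t: 8.6
eef_pos: [0.5395, -0.2272, 0.1586]
tool_rot: [0.547, 0.45, -0.541, 0.454]
force: [-0.5, 0.5, 0.1]
width: 0.0851
```

```bash
python3 - <<'E'
from h import *
need(-11.5)
snap('wrist','w5')
for z in(.085,.133,.148): print(proj('w5',[.5346,-.2308,z]))
E
```

```text
t 8.60 tcp [ 0.5395 -0.2272  0.1586] x [ 0.009  0.001 -1.   ] yaw(y) deg -10.5 q [ 0.57  0.76 -0.44  1.76  0.45  0.72 -0.29] F [-0.5  0.5  0.1] w 0.0851
need [array([-0. ,  0.5, -1. ]), array([-8.00e-01, -1.00e-01,  1.79e+02])]
[307.64283423 219.79391118]
[306.37403503 247.1044371 ]
[305.83315772 258.74666058]
```

View pics/w5.png

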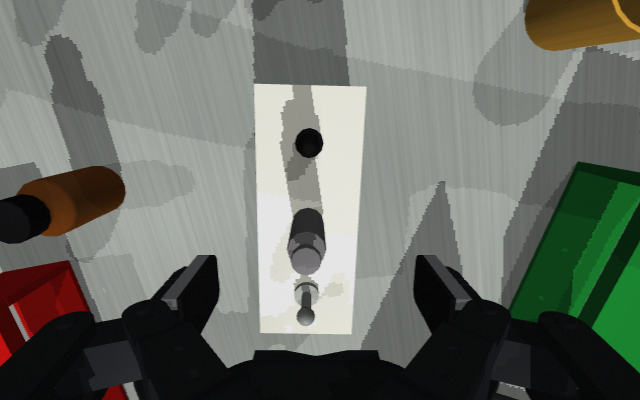

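Call:
{"op": "arm_command", "data": {
  "series": [
    {"dr": [0, 0.6, -1], "xyz": [-5, -5, 0], "gripper": 0},
    {"dr": [0, 0, 0], "xyz": [0, 0, 0], "gripper": 0},
    {"dr": [0, 0, 0], "xyz": [-1, 0, -20], "gripper": 0},
    {"dr": [0, 0, 0], "xyz": [-1, 0, -20], "gripper": 0},
    {"dr": [0, 0, 0], "xyz": [0, 0, 0], "gripper": 0}
  ]
}}

```text
t: 9.07
eef_pos: [0.5382, -0.2343, 0.1274]
tool_rot: [0.551, 0.442, -0.546, 0.451]
force: [-0.6, 0.1, 0.0]
width: 0.0852
```

```bash
python3 -c "
from h import *
need(-11.5)"
```

```text
t 9.07 tcp [ 0.5382 -0.2343  0.1274] x [ 0.014 -0.005 -1.   ] yaw(y) deg -11.7 q [ 0.56  0.8  -0.4   1.78  0.48  0.65 -0.32] F [-0.6  0.1  0. ] w 0.0852
need [array([0.3, 0.8, 0.2]), array([   1.2,   -0.4, -179.8])]
```

Call:
{"op": "arm_command", "data": {
  "series": [
    {"dr": [0.3, 1, 0], "xyz": [-4, 3, 0], "gripper": 0},
    {"dr": [0, 0.3, 0], "xyz": [0, 0, -10], "gripper": 0},
    {"dr": [0, 0.3, 0], "xyz": [-1, 0, -15], "gripper": 0},
    {"dr": [0, 0, 0], "xyz": [0, 0, -8], "gripper": 0},
    {"dr": [0, 0, 0], "xyz": [0, 0, 0], "gripper": 0}
  ]
}}

```text
t: 9.48
eef_pos: [0.5358, -0.232, 0.0963]
tool_rot: [-0.546, -0.448, 0.552, -0.444]
force: [0.6, -1.4, 0.5]
width: 0.0852
```

```bash
python3 -c "
from h import *
need(-11.5)"
```

```text
t 9.48 tcp [ 0.5358 -0.232   0.0963] x [-0.01  -0.001 -1.   ] yaw(y) deg -11.8 q [ 0.54  0.85 -0.38  1.79  0.5   0.62 -0.35] F [ 0.6 -1.4  0.5] w 0.0852
need [array([ 0.1, -0.6,  0.3]), array([-9.000e-01, -1.000e-01, -1.797e+02])]
```

Call:
{"op": "arm_command", "data": {
  "series": [
    {"dr": [0, -0.7, 0], "xyz": [-1, 0.5, -2], "gripper": 0},
    {"dr": [0, 0, 0], "xyz": [0, 0, 0], "gripper": 0.6},
    {"dr": [0, 0, 0], "xyz": [0, 0, 0], "gripper": 1},
    {"dr": [0, 0, 0], "xyz": [0, 0, 0], "gripper": 1},
    {"dr": [0, 0, 0], "xyz": [0, 0, 0], "gripper": 1}
  ],
  "grip_force": 40
}}

```text
t: 9.9
eef_pos: [0.535, -0.2312, 0.0935]
tool_rot: [0.549, 0.446, -0.549, 0.446]
force: [0.5, 0.3, -0.3]
width: 0.0385
```

Call:
{"op": "arm_command", "data": {
  "series": [
    {"dr": [0, 0, 0], "xyz": [0, 0, 0], "gripper": 1},
    {"dr": [0, 0, 0], "xyz": [0, 0, 0], "gripper": 1},
    {"dr": [0, 0, 0], "xyz": [0, 0, 0], "gripper": 1},
    {"dr": [0, 0, 0], "xyz": [0, 0, 0], "gripper": 1}
  ]
}}

```text
t: 10.23
eef_pos: [0.5357, -0.2314, 0.0942]
tool_rot: [0.549, 0.445, -0.548, 0.447]
force: [-0.2, 0.1, 0.4]
width: 0.0209
```

```bash
python3 -c "
from h import *
need(-11.5)"
```

```text
t 10.23 tcp [ 0.5357 -0.2314  0.0942] x [ 0.002 -0.001 -1.   ] yaw(y) deg -11.8 q [ 0.54  0.85 -0.37  1.8   0.51  0.59 -0.35] F [-0.2  0.1  0.4] w 0.0209
need [array([0.1, 0.1, 0.3]), array([ 2.000e-01, -1.000e-01, -1.797e+02])]
```

Call:
{"op": "arm_command", "data": {
  "series": [
    {"dr": [0, 0, 0], "xyz": [0, 0, 10], "gripper": 1},
    {"dr": [0, 0, 0], "xyz": [0, 0, 15], "gripper": 1},
    {"dr": [0, 0, 0], "xyz": [0, 0, 15], "gripper": 1}
  ]
}}

```text
t: 10.48
eef_pos: [0.5331, -0.2307, 0.1334]
tool_rot: [-0.548, -0.447, 0.55, -0.445]
force: [0.2, 0.1, -0.4]
width: 0.0211
```

```bash
python3 -c "
from h import *
need(-11.5)"
```

```text
t 10.48 tcp [ 0.5331 -0.2307  0.1334] x [-0.005  0.001 -1.   ] yaw(y) deg -11.8 q [ 0.57  0.79 -0.41  1.78  0.47  0.68 -0.32] F [ 0.2  0.1 -0.4] w 0.0211
need [array([-0.1, -0.3,  0.3]), array([-4.000e-01,  1.000e-01, -1.797e+02])]
```

Call:
{"op": "arm_command", "data": {
  "series": [
    {"dr": [0, -0.2, 0], "xyz": [2, 0, 15], "gripper": 1},
    {"dr": [0, 0, 0], "xyz": [1, 0, 20], "gripper": 1},
    {"dr": [0, 0, 0], "xyz": [0, 0, 25], "gripper": 1},
    {"dr": [0, 0, 0], "xyz": [0, 0, 30], "gripper": 1},
    {"dr": [0, 0, 0], "xyz": [0, 0, 30], "gripper": 1}
  ]
}}

```text
t: 10.9
eef_pos: [0.5324, -0.2295, 0.2581]
tool_rot: [-0.547, -0.45, 0.55, -0.443]
force: [0.3, -0.9, 0.3]
width: 0.0206
```

Call:
{"op": "arm_command", "data": {
  "series": [
    {"dr": [0, 0, 0], "xyz": [0, 0, 20], "gripper": 1},
    {"dr": [0, 0, 0], "xyz": [0, 0, 0], "gripper": 1}
  ]
}}

```text
t: 11.07
eef_pos: [0.5354, -0.2296, 0.2869]
tool_rot: [0.549, 0.446, -0.547, 0.447]
force: [0.6, -0.4, -0.3]
width: 0.0214
```

```bash
python3 -c "
from h import *
need(-11.5)
print(snap('wrist','w6').shape)"
```

```text
t 11.07 tcp [ 0.5354 -0.2296  0.2869] x [ 0.002  0.001 -1.   ] yaw(y) deg -11.7 q [ 0.63  0.6  -0.52  1.62  0.34  1.01 -0.2 ] F [ 0.6 -0.4 -0.3] w 0.0214
need [array([-0.1,  0.1,  0.2]), array([ 2.000e-01,  1.000e-01, -1.798e+02])]
(400, 640, 3)
```

View pics/w6.png

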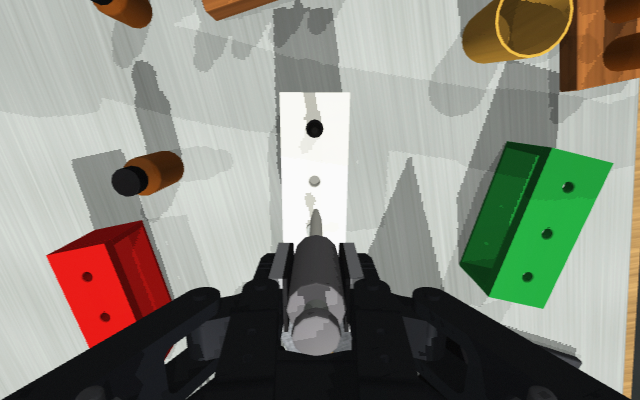

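```bash
python3 - <<'E'
from h import *
s,M=st()
for d in(.080,.084,.088): print(d,proj('w6',s['eef_pos']+M[:,0]*d))
print(proj('w6',s['eef_pos']-M[:,0]*.054),'button top')
g=cv2.imread('pics/w6.png')[200:245,300:335].astype(int).sum(2)//3
for r in range(0,45,2): print(200+r,g[r])
E
```

```text
t 11.12 tcp [ 0.5347 -0.2295  0.2853] x [ 0.001  0.001 -1.   ] yaw(y) deg -11.7 q [ 0.63  0.6  -0.52  1.62  0.34  1.01 -0.2 ] F [0.1 0.1 0.1] w 0.0211
0.08 [313.43132122 210.19270521]
0.084 [313.45764311 208.60060426]
0.088 [313.48312582 207.05926237]
[311.43240076 331.0990161 ] button top
200 [251 251 251 251 251 234 208 207 207 207 207 207 205 206 206 207 243 250
 250 250 250 251 251 251 251 251 251 251 251 251 251 251 251 251 251]
202 [251 251 251 251 251 234 207 207 207 206 206 206 207 207 243 250 250 250
 250 250 250 251 251 251 251 251 251 251 251 251 251 251 251 251 251]
204 [251 251 251 251 251 235 207 207 207 207 206 205 206 206 208 243 250 250
 250 250 250 251 251 251 251 251 251 251 251 251 251 251 251 251 251]
206 [251 251 251 251 251 251 234 208 207 207 206 206 207 243 250 250 250 250
 250 250 250 251 251 251 251 251 251 251 251 251 251 251 251 251 251]
208 [251 251 251 251 251 251 251 251 234 206 206 207 207 243 250 244 237 247
 250 250 250 251 251 251 251 251 251 251 251 251 251 251 251 251 251]
210 [251 251 251 251 251 251 251 251 234 206 207 206 206 161 117 114 119 1
[... 1871 characters left out ...]
28 171 103  61  57  57  57  56  58  57  57
  58  58  58  66 105 205 228 245 251 251 251 251 251 251 251 251 251]
238 [251 251 251 227 115  51  52  53  53  54  55  56  56  58  58  57  59  58
  58  58  58  59  58  58  59  59  59 100 236 251 251 251 251 251 251]
240 [251 227 112  51  52  51  53  53  55  56  56  56  55  56  57  57  58  59
  58  57  59  58  58  60  59  59  59  60  58  60 195 246 251 251 251]
242 [111  48  50  51  51  53  53  54  54  55  55  55  57  57  57  58  58  58
  59  57  58  59  60  60  59  60  59  59  59  58  57  57 195 246 251]
244 [ 46  48  50  51  52  53  52  53  53  54  55  56  57  58  56  58  59  59
  59  59  58  58  59  59  60  59  59  59  59  58  57  57  57  49 145]
```

Call:
{"op": "arm_command", "data": {
  "series": [
    {"dr": [0, 0, 0], "xyz": [-3, 15, 0], "gripper": 1},
    {"dr": [0, 0, 0], "xyz": [-3, 30, 0], "gripper": 1},
    {"dr": [0, 0, 0], "xyz": [-3, 36, 0], "gripper": 1},
    {"dr": [0, 0, 0], "xyz": [-3, 36, 0], "gripper": 1},
    {"dr": [0, 0, 0], "xyz": [-3, 36, 0], "gripper": 1}
  ]
}}

```text
t: 11.53
eef_pos: [0.5126, -0.0796, 0.2801]
tool_rot: [-0.549, -0.443, 0.556, -0.44]
force: [0.9, 0.9, -0.8]
width: 0.0214
```

Call:
{"op": "arm_command", "data": {
  "series": [
    {"dr": [0, 0, 0], "xyz": [-3, 36, 0], "gripper": 1},
    {"dr": [0, 0, 0], "xyz": [-3, 36, 0], "gripper": 1},
    {"dr": [0, 0, 0], "xyz": [-3, 36, 0], "gripper": 1},
    {"dr": [0, 0, 0], "xyz": [-3, 36, 0], "gripper": 1},
    {"dr": [0, 0, 0], "xyz": [-3, 36, 0], "gripper": 1}
  ]
}}

```text
t: 11.95
eef_pos: [0.486, 0.1114, 0.2741]
tool_rot: [-0.544, -0.447, 0.56, -0.437]
force: [1.2, -1.0, -0.4]
width: 0.0211
```

Call:
{"op": "arm_command", "data": {
  "series": [
    {"dr": [0, 0, 0], "xyz": [-3, 36, 0], "gripper": 1},
    {"dr": [0, 0, 0], "xyz": [-2, 36, 0], "gripper": 1},
    {"dr": [0, 0, 0], "xyz": [-2, 25, 0], "gripper": 1},
    {"dr": [0, 0, 0], "xyz": [0, 15, 0], "gripper": 1},
    {"dr": [0, 0, 0], "xyz": [0, 0, 0], "gripper": 1}
  ]
}}

```text
t: 12.37
eef_pos: [0.4647, 0.2411, 0.2687]
tool_rot: [-0.535, -0.457, 0.559, -0.439]
force: [-0.0, -0.3, -0.7]
width: 0.0209
```

```bash
python3 -c "
from h import *
need(-11.7)"
```

```text
t 12.37 tcp [0.4647 0.2411 0.2687] x [-0.041 -0.001 -0.999] yaw(y) deg -11.4 q [-0.23  0.56 -0.52  1.78  0.31  0.92 -1.08] F [-0.  -0.3 -0.7] w 0.0209
need [array([ 0.1, -2.4, -0.3]), array([3.700e+00, 1.000e-01, 1.796e+02])]
```

Call:
{"op": "arm_command", "data": {
  "series": [
    {"dr": [0, -1.2, 0], "xyz": [12, 6, -5], "gripper": 1},
    {"dr": [0, -1.2, -0.3], "xyz": [12, 6, -5], "gripper": 1},
    {"dr": [0, 0, 0], "xyz": [8, 4, -5], "gripper": 1},
    {"dr": [0, 0, 0], "xyz": [0, 0, 0], "gripper": 1},
    {"dr": [0, 0, 0], "xyz": [0, 0, 0], "gripper": 1}
  ]
}}

```text
t: 12.78
eef_pos: [0.4971, 0.2548, 0.2484]
tool_rot: [-0.546, -0.444, 0.551, -0.448]
force: [0.6, 0.7, -1.6]
width: 0.0207
```

```bash
python3 -c "
from h import *
need(-11.7)"
```

```text
t 12.78 tcp [0.4971 0.2548 0.2484] x [-0.002 -0.008 -1.   ] yaw(y) deg -11.7 q [-0.27  0.61 -0.48  1.73  0.36  0.89 -1.11] F [ 0.6  0.7 -1.6] w 0.0207
need [array([ 0.5, -0.1,  0. ]), array([  -0.2,   -0.7, -180. ])]
```

Call:
{"op": "arm_command", "data": {
  "series": [
    {"dr": [0.5, 0, 0], "xyz": [0, 3, -10], "gripper": 1},
    {"dr": [0, 0, 0], "xyz": [0, 0, -14], "gripper": 1},
    {"dr": [0, 0, 0], "xyz": [0, 0, -12], "gripper": 1},
    {"dr": [0, 0, 0], "xyz": [0, 0, 0], "gripper": 1},
    {"dr": [0, 0, 0], "xyz": [0, 0, 0], "gripper": 1}
  ]
}}

```text
t: 13.2
eef_pos: [0.4996, 0.2522, 0.211]
tool_rot: [-0.55, -0.443, 0.551, -0.444]
force: [0.5, -0.3, -1.0]
width: 0.0213
```

```bash
python3 - <<'E'
from h import *
s,M=st();need(-11.7)
a=snap('wrist','w7');b=snap('scene','s2');c=snap('top','t2')
tip=s['eef_pos']+M[:,0]*.0842;print(tip)
for f in('w7','s2','t2'):print(f,'tip',proj(f,tip),'mouth',proj(f,[.4966,.2581,.101]))
x,y=[int(v) for v in proj('w7',tip)]
x0=x-40;y0=y-50
p=cv2.resize(a[y0:y0+120,x0:x0+80],None,fx=5,fy=5,interpolation=cv2.INTER_CUBIC)
x1,y1=[int(v) for v in proj('s2',tip)]
q=cv2.resize(b[y1-40:y1+20,x1-40:x1+40][:, :],None,fx=5,fy=5,interpolation=cv2.INTER_CUBIC)
x2,y2=[int(v) for v in proj('t2',tip)]
r=cv2.resize(c[y2-30:y2+30,x2-40:x2+40],None,fx=5,fy=5,interpolation=cv2.INTER_CUBIC)
print(x0,y0,x1-40,y1-40,x2-40,y2-30)
cv2.imwrite('pics/m4.png',np.hstack([p,np.vstack([q,r])]))
E
```

```text
t 13.20 tcp [0.4996 0.2522 0.211 ] x [-0.001 -0.002 -1.   ] yaw(y) deg -12.3 q [-0.28  0.66 -0.46  1.78  0.39  0.8  -1.14] F [ 0.5 -0.3 -1. ] w 0.0213
t 13.20 tcp [0.4996 0.2522 0.211 ] x [-0.001 -0.002 -1.   ] yaw(y) deg -12.3 q [-0.28  0.66 -0.46  1.78  0.39  0.8  -1.14] F [ 0.5 -0.3 -1. ] w 0.0213
need [array([ 0.1, -0.1,  0.6]), array([-1.000e-01, -2.000e-01, -1.794e+02])]
[0.49947024 0.25198335 0.12679259]
w7 tip [314.57413346 209.05594213] mouth [309.51124599 193.212285  ]
s2 tip [398.45131541 160.78711725] mouth [398.63331423 166.18798428]
t2 tip [199.98720673 211.20239335] mouth [200.98290739 212.90574501]
274 159 358 120 159 181
```

View pics/m4.png

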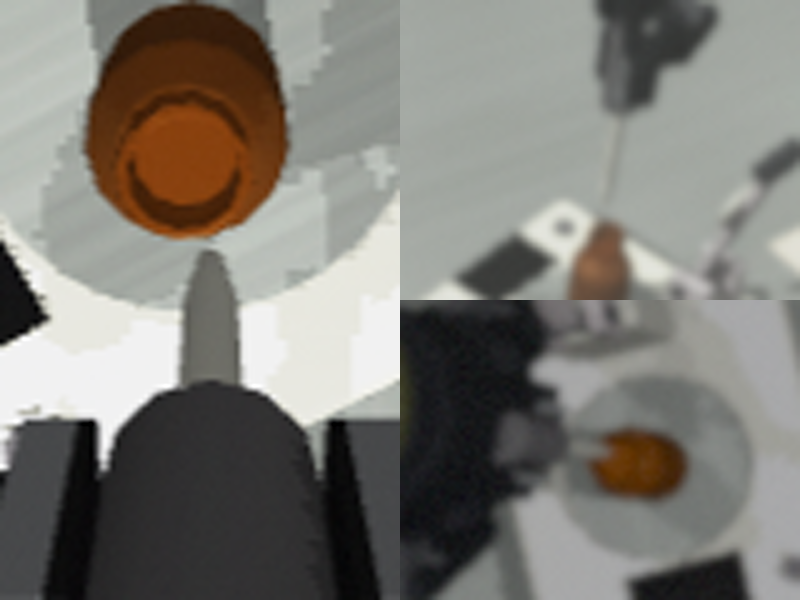

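The last picture shows the tip at w7 px (315,210) and the mouth centre at about (310,193). That is about 3 mm in x and 6 mm in y still to go, and the tip is still about 25 mm above the mouth.

Call:
{"op": "arm_command", "data": {
  "series": [
    {"dr": [0, 0, 0], "xyz": [-3, 6, 0], "gripper": 1},
    {"dr": [0, 0, 0], "xyz": [0, 1, -4], "gripper": 1},
    {"dr": [0, 0, 0], "xyz": [0, 0, -4], "gripper": 1},
    {"dr": [0, 0, 0], "xyz": [0, 0, 0], "gripper": 1}
  ]
}}

```text
t: 13.68
eef_pos: [0.4974, 0.2618, 0.2054]
tool_rot: [0.552, 0.443, -0.549, 0.444]
force: [0.0, -0.5, -0.2]
width: 0.0211
```

```bash
cat >> h.py <<'E'
def fin():
    s,M=st();need(-11.7);tip=s['eef_pos']+M[:,0]*.0842;print('tip',tip,'to go mm',(1e3*(np.array([.4966,.2584,.107])-tip)).round(1))
E
python3 -c "
from h import *
fin()"
```

```text
t 13.68 tcp [0.4974 0.2618 0.2054] x [ 0.004  0.002 -1.   ] yaw(y) deg -12.3 q [-0.3   0.67 -0.45  1.78  0.4   0.78 -1.17] F [ 0.  -0.5 -0.2] w 0.0211
t 13.68 tcp [0.4974 0.2618 0.2054] x [ 0.004  0.002 -1.   ] yaw(y) deg -12.3 q [-0.3   0.67 -0.45  1.78  0.4   0.78 -1.17] F [ 0.  -0.5 -0.2] w 0.0211
need [array([-0.1,  0.2,  0.6]), array([   0.3,    0.2, -179.4])]
tip [0.49774346 0.2619899  0.12116204] to go mm [ -1.1  -3.6 -14.2]
```

Call:
{"op": "arm_command", "data": {
  "series": [
    {"dr": [0, 0.2, 0], "xyz": [-1, -3, 0], "gripper": 1},
    {"dr": [0, 0, 0], "xyz": [0, 0, -4], "gripper": 1},
    {"dr": [0, 0, 0], "xyz": [0, 0, -4], "gripper": 1},
    {"dr": [0, 0, 0], "xyz": [0, 0, 0], "gripper": 1},
    {"dr": [0, 0, 0], "xyz": [0, 0, 0], "gripper": 1}
  ]
}}

```text
t: 14.1
eef_pos: [0.4962, 0.2583, 0.1963]
tool_rot: [0.551, 0.444, -0.55, 0.443]
force: [-0.4, -0.2, 0.1]
width: 0.021
```

```bash
python3 -c "
from h import *
fin()"
```

```text
t 14.10 tcp [0.4962 0.2583 0.1963] x [-0.     0.001 -1.   ] yaw(y) deg -12.2 q [-0.29  0.68 -0.45  1.8   0.4   0.76 -1.17] F [-0.4 -0.2  0.1] w 0.021
t 14.10 tcp [0.4962 0.2583 0.1963] x [-0.     0.001 -1.   ] yaw(y) deg -12.2 q [-0.29  0.68 -0.45  1.8   0.4   0.76 -1.17] F [-0.4 -0.2  0.1] w 0.021
need [array([-0.1, -0. ,  0.5]), array([-0.000e+00,  1.000e-01, -1.795e+02])]
tip [0.49614217 0.25845556 0.11207832] to go mm [ 0.5 -0.1 -5.1]
```

Now at 11 mm. I'll take the last picture here, then make the final adjustment.

```bash
python3 - <<'E'
from h import *
s,M=st();a=snap('wrist','w8');b=snap('scene','s3')
tip=s['eef_pos']+M[:,0]*.0842;print(tip,proj('w8',tip),proj('w8',[.4966,.2584,.101]),proj('s3',tip),proj('s3',[.4966,.2584,.101]))
p=cv2.resize(a[160:240,260:360],None,fx=5,fy=5,interpolation=cv2.INTER_CUBIC)
x1,y1=[int(v) for v in proj('s3',tip)];print(x1-25,y1-30)
q=cv2.resize(b[y1-30:y1+20,x1-18:x1+19],(296,400),interpolation=cv2.INTER_CUBIC)
cv2.imwrite('pics/m5.png',np.hstack([p,q]))
E
```

```text
t 14.10 tcp [0.4962 0.2583 0.1963] x [-0.     0.001 -1.   ] yaw(y) deg -12.2 q [-0.29  0.68 -0.45  1.8   0.4   0.76 -1.17] F [-0.4 -0.2  0.1] w 0.021
[0.49614217 0.25845556 0.11207832] [314.58673701 209.09876741] [315.25400522 204.86572232] [399.08530948 163.19641447] [398.72012063 166.15383353]
374 133
```

View pics/m5.png

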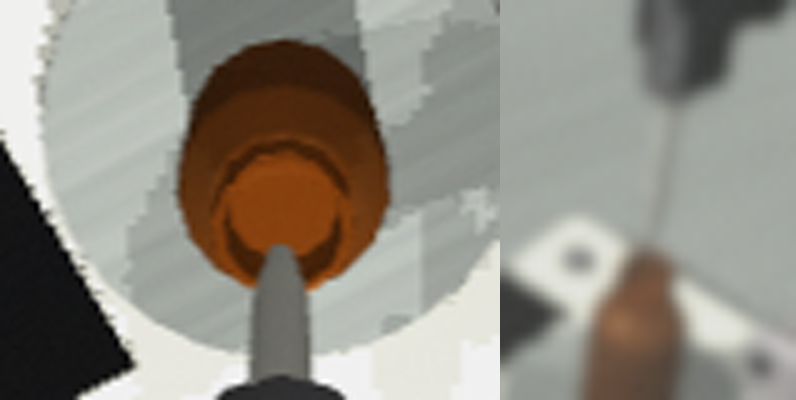

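Call:
{"op": "arm_command", "data": {
  "series": [
    {"dr": [0, 0, 0], "xyz": [0.5, 0, -3], "gripper": 1},
    {"dr": [0, 0, 0], "xyz": [0, 0, -1.5], "gripper": 1},
    {"dr": [0, 0, 0], "xyz": [0, 0, 0], "gripper": 1},
    {"dr": [0, 0, 0], "xyz": [0, 0, 0], "gripper": 1}
  ]
}}

```text
t: 14.53
eef_pos: [0.497, 0.2585, 0.1916]
tool_rot: [0.551, 0.444, -0.55, 0.443]
force: [-0.0, 0.2, -1.1]
width: 0.0211
```

```bash
python3 -c "
from h import *
fin()"
```

```text
t 14.53 tcp [0.497  0.2585 0.1916] x [ 0.     0.002 -1.   ] yaw(y) deg -12.3 q [-0.3   0.68 -0.45  1.8   0.41  0.75 -1.17] F [-0.   0.2 -1.1] w 0.0211
t 14.53 tcp [0.497  0.2585 0.1916] x [ 0.     0.002 -1.   ] yaw(y) deg -12.3 q [-0.3   0.68 -0.45  1.8   0.41  0.75 -1.17] F [-0.   0.2 -1.1] w 0.0211
need [array([-0.1,  0. ,  0.6]), array([   0. ,    0.2, -179.4])]
tip [0.49699029 0.25867177 0.1074319 ] to go mm [-0.4 -0.3 -0.4]
```

Call:
{"op": "arm_command", "data": {
  "series": [
    {"dr": [0, 0, 0], "xyz": [0, 0, 0], "gripper": 1},
    {"dr": [0, 0, 0], "xyz": [0, 0, 0], "gripper": 1},
    {"dr": [0, 0, 0], "xyz": [0, 0, 0], "gripper": 1},
    {"dr": [0, 0, 0], "xyz": [0, 0, 0], "gripper": 1}
  ]
}}

```text
t: 14.87
eef_pos: [0.497, 0.2587, 0.1918]
tool_rot: [0.551, 0.444, -0.55, 0.443]
force: [0.4, -0.6, -0.9]
width: 0.0209
```

```bash
python3 -c "
from h import *
fin(); print(arm.get_state()['joint_velocities'].round(4)); print(arm.hand_in())"
```

```text
t 14.87 tcp [0.497  0.2587 0.1918] x [ 0.     0.002 -1.   ] yaw(y) deg -12.2 q [-0.3   0.68 -0.45  1.8   0.41  0.75 -1.17] F [ 0.4 -0.6 -0.9] w 0.0209
t 14.87 tcp [0.497  0.2587 0.1918] x [ 0.     0.002 -1.   ] yaw(y) deg -12.2 q [-0.3   0.68 -0.45  1.8   0.41  0.75 -1.17] F [ 0.4 -0.6 -0.9] w 0.0209
need [array([-0.1,  0. ,  0.5]), array([   0. ,    0.2, -179.5])]
tip [0.49707035 0.25884296 0.10755851] to go mm [-0.5 -0.4 -0.6]
[-0.0003 -0.002   0.0009 -0.0005 -0.0002  0.0013  0.0008]
the job is handed in; nothing more can be done
None
```

The job is handed in at 14.9 s. I raised the cover lever back to its stop, took the pipette from the stand's middle hole and carried it over the riser. It is now held still and upright above the bottle's mouth.

**Lever:** the scene picture after release put it at about 1.9 rad. The arm's own reading while still gripping was 1.99 rad, past the 1.9 stop. I think the bar slipped a little in the pads or my hinge estimate was a few mm off.

**Pipette:** the last reading put the tip about 6.5 mm above the rim and within 1 mm of its centre. The tool was tilted about 0.1°, and the arm was at rest with no contact force beyond sensor noise.

**Disagreements:**
- The wrist camera showed a steady offset of about 1–1.5 mm against the arm's position readings. I cancelled it by comparing the tip and the mouth in the same picture.
- The tip height comes from the grasp geometry. The pictures suggest it could be 1–2 mm higher, which would still be under 1 cm.
- My last picture was taken 4–5 mm above the final height, so the final pose was checked from the arm's readings only.

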